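# Set the bottle-top dispenser and present a peeled basin

## Task

Get a basin ready to be filled: turn the numbered sleeve on top of the bottle-top dispenser to 30, then take the top basin off the stack and finish while holding it, level and still, with its middle under the spout tip, its rim a few centimetres below the tip, clear of the dispenser and the stack. The basins cling in the nest: peel the top one off by raising its tab corner first while the far corner still rests in the stack, because pulled straight up it twists in the grip or drags the others along, and the rest of the stack has to stay standing where it is. Leave the other things on the bench alone.

Things in the scene. Friction and masses are not known exactly. Their poses are not given: they have to be found in the camera images.
- volume_sleeve (a joint): Angle (rad) of the dispenser's volume sleeve about its upright axis; counter-clockwise from above is positive and raises the value shown at the red mark below the skirt, on the spout side. Clicks every 0.314 rad = 5: 30 is 1.885 rad, stops at 0 and 50 (3.14). A click takes about 0.1 N m; it stays in the click where it is left. Starts at 10, 15 or 20. Figures 0 to 50 stand on the white skirt.
- sleeve_grip (a point): On the sleeve's axis at gripping height, 210 mm above the bench. The ribbed blue grip is 50 mm in diameter and reaches from 20 mm below this point to 12 mm above; under it a white skirt widens to 69 mm. The blue piston head, 26 mm across, stands up through the middle to 26 mm above this point.
- spout_tip (a point): Lower end of the dispenser's pale spout tube (6.4 mm thick), 124 mm above the bench. The tube leaves the dispenser level at 150 mm height towards the robot's side and bends down at the end, 120 mm from the axis. The point's x axis points level from tip to dispenser axis. Below is a fixed amber bottle, 78 mm across (rubber foot 94 mm); all is 236 mm high. The fridge front is at x = 0.63.
- basin: Top basin of the stack: loose shallow pale grey plastic tray 120 (x) x 92 (y) x 22 mm, 0.05 kg, a tab at its (-x, -y) corner. Origin: centre of underside, 55 mm above the bench at first; z up. Its 9 mm high rim skirt rests on the rim below, whose four sprung lugs, 20 to 50 mm from the far corner, clasp it: some 12 N straight up, 3 N at the tab; they let go when it is 7 mm up there.
- basin_tab (a point): Middle of the top basin's flat tab, 26 mm wide, 5 mm thick, 30 mm long, jutting from the rounded corner in the basin's direction (-0.707, -0.707). At (-66, -52, 19.3) mm of the basin; 74 mm above the bench on the stack. Pinch its long edges (26 mm apart) from above. The next tab below it (third basin; the second is turned half round) has its top 15.5 mm under this point.
- basin_far_corner (a point): Underside of the top basin's rim at the far corner, diagonally across from the tab, at (55, 41, 13) mm of the basin: the corner that stays down while the tab is raised; 151 mm from the tab's middle along the tab's direction. Turned up about it by 0.28 rad (tab 42 mm up) the basin is out of the lugs. Small lugs also stand 7 mm above the top basin's own rim, beside its tab corner.
- basin_mouth (a point): Middle of the top basin's open mouth, at rim height, at (0, 0, 22) mm of the basin.
- basin_stack: The rest of the stack: five more such basins nested 9 mm apart on a steel foot 142 (x) x 114 (y) x 10 mm, 0.7 kg in all, standing loose on the bench. Origin: centre of its underside, on the bench; same x and y axes as the top basin, which sits straight above. Its uppermost rim is 68 mm high.
- sample_jar: Bystander: clear sample jar with white lid, 63 mm across, 98 mm high, near the fridge. Origin: centre of its underside.
- sample_cup: Bystander: white sample cup with lid, 66 mm across, 105 mm high, at the right. Origin: centre of its underside.
- second_jar: Bystander: clear sample jar with white lid like the other, 63 mm across, 98 mm high, left of the dispenser. Origin: centre of its underside.
- timer: Bystander: small white lab timer standing on edge, 22 x 62 mm, 68 mm high, at the right. Origin: centre of its underside.
Not all that is in view belongs to the job. Of the things that look like the basin, the larger one is meant.

How it is judged:
On the way, in this order (a step that is already met when the one before it is completed fails the run):
1. the sleeve is set to 30 (value of joint volume_sleeve between 1.785 and 1.985 rad), for 0.2 s.
2. the tab corner of the top basin is raised at least 12 mm while the opposite corner still rests in the stack (raised less than 6 mm) (z of basin_tab in the frame of basin_stack above 0.0863 m and z of basin_far_corner in the frame of basin_stack below 0.074 m), for 0.1 s.
At the end, for the whole second after the job is handed in: Sleeve at 30 (within 0.1 rad); gripper still holds the top basin, level (0.17 rad) and still, its mouth's middle within 25 mm of straight below the spout tip and 8 to 75 mm under it, touching neither dispenser nor stack; the other basins stand where they were (30 mm) (all of step 1 and angle between basin's own z axis and vertical below 0.17 rad and horizontal distance between basin_mouth and spout_tip below 0.025 m and z of basin_mouth in the frame of spout_tip between -0.075 and -0.008 m and height (world z) of basin above 0.02 m and linear speed of basin below 0.02 m/s and contact force between the fingers and basin above 1 N and contact force between basin and dispenser below 0.1 N and contact force between basin and basin_stack below 0.1 N and distance of basin_stack from where it was at the start of the episode below 0.03 m and angle between basin_stack's own z axis and vertical below 0.05 rad); the arm keeps its last pose, push and grip.
It fails at once if the rest of the stack is lifted (12 mm), tipped (0.15 rad) or dragged (30 mm) (height (world z) of basin_stack above 0.012 m or angle between basin_stack's own z axis and vertical above 0.15 rad or distance of basin_stack from where it was at the start of the episode above 0.03 m).
It fails at once if a bystander is knocked over or pushed more than 30 mm (distance of any of sample_jar, sample_cup, second_jar, timer from where it was at the start of the episode above 0.03 m or angle between any of sample_jar, sample_cup, second_jar, timer's own z axis and vertical above 0.3 rad).
It also fails if it takes over 54 s, if anything falls off the work surface, if the arm or the gripper's body presses on something with over 40 N, if the wrist force passes 120 N, or if a joint passes its speed limit or range.

## Robot

A 6-joint arm with a two-finger parallel gripper is mounted at the origin on a cart in front of the work surface, level with it; the furniture and walls round the work are solid. World frame = base frame: x ahead of the robot, y to its left, z up, the work surface at z = 0. Lengths are in m, angles in rad, forces in N, time in s.
With the tool pointing down it reaches from about 0.25 to 0.725 m from the base axis. Payload 4 kg.
Tool frame: the origin (TCP) lies on the centre line of the jaws, within the pads' length; the fingertips stand ahead of it and the grasp point (between the pads) lies 3 mm ahead of it (bot.tcp_to_tips is the z of the fingertips in the tool frame, in m); z points along the fingers, y is the line along which they close (so a half turn about z gives the same grasp; the last joint's range is limited). The gripper opens to 85 mm and grips with 20 to 120 N. Pads are 22 mm wide; open, the fingers measure 114 mm over their backs; the gripper's body (76 mm by 85 mm) begins 54 mm behind the grasp point. The pads swing forward as they close: fully open they stand 13 mm farther back than shut.
Start: joints at [-1.119, 0.241, 0.005, 1.335, 0, 1.571], TCP at [0.218, -0.45, 0.253] pointing down, gripper open.
Joint ranges: [-2.72, 2.72], [-1.05, 1.87], [-1.09, 1.28], [-1.99, 2.15], [-1.42, 1.44], [-3.14, 3.14]. Speed limits (rad/s): [2.79, 2.79, 3.14, 3.14, 3.14, 3.14].

## Interface

Orientations are given as a unit quaternion [x, y, z, w].
In Python, from workcell import telemetry, camera, camera_params, ticket, boxes_of, cut_out, spot_point, bot gives the robot as it stands.
- The arm moves only by the shell command python3 -m creep 'ROWS'. ROWS is text: rows parted by semicolons, each of 5 numbers parted by spaces: the opening, from 0 (shut) to 1 (fully open), then the shift along the tool's x, y, z in units of 150 mm (1.0 is 150 mm), then the turn about the tool's z in units of 180 degrees (1.0 is 180 degrees). In form: claw x y z turn; .... A call has 1 to 12 rows; each row is the pose to reach, as a shift and turn from the pose commanded when the call began, along the tool's axes at that moment, turning the shorter way round; what a row does not reach only later rows make up. A row lasts 1/8 s, in which the tool goes at most 62.5 mm and 10.7 degrees, less where a joint would pass 70% of its speed; a pose out of reach is approached as far as the arm can. A call with a number of a shift or a turn outside -1 to 1 is refused whole. A call with a gripper value outside its range is refused whole. The fingers move at their own pace and stop on an object; the grip force is fixed at half the most. Time passes only in rows, so rows that repeat a pose let the fingers close. It gives the time, the measured TCP pose, the force, the opening and the grip force at its end, in the units of the state.
- telemetry.get_obs(): the state, without advancing time (a new reading comes with each control period).
- camera(name): name is "side" or "top"; returns the picture (384x512x3 uint8, red, green, blue); there is no depth.
- camera_params(name): a dict with "camera_matrix" (3x3 intrinsics, pixels), "k1" (the pictures are not rectified: a ray, as slopes to the right and down, at radius r is drawn at 1 + k1 r^2 times it, then the intrinsics apply), "eye" and "attitude" of the camera in the world. Camera axes: x right, y down, z forward; pixel columns grow to the right and rows downward; lengths in m; the calibration is good to about 2 mm. A picture is of the moment at which its call begins. camera_params takes no time and is no camera call.
- ticket.job_done(): hands the job in; it is judged then, once.
Trained networks look in the newest picture that a camera, given by its name, has taken for a name from the list of things; names that differ only in an ending like _2 or _b are one class to them, and where a whole thing is asked for, a point or a joint stands for the part that bears it (a point fixed in the world has none). Each returns a list of dicts, best first, with "conf" (0 to 1); they miss things now and then, are a little off and sometimes report something else, mostly with a low value. They report only what shows in the picture. A call takes as long as a camera call. They do not tell look-alikes from the thing itself.
- boxes_of(thing, camera): "at" ([x, y, z] in m, in world coordinates, good to about 4 mm: the middle of the surface that is visible of it).
- cut_out(thing, camera): "pixels" (384x512 bool, what is visible of it).
- spot_point(thing, camera): "at" ([x, y, z] in m, in world coordinates, good to about 4 mm: a listed point, or the origin of a listed thing).
The state is a dict: "clock": time; "joint_pos": joint angles; "joint_vel": joint speeds; "tau": joint torques, N m; "eef_pos": TCP position; "tool_rot": TCP orientation; "ft_force": force on the tool from outside, world axes, zero at the start; "ft_torque": the same for the moment, N m; "grip_width": finger opening in m; "grasp_force": force on a finger pad.
Only numpy, scipy, OpenCV 4.12 (cv2) and the standard library are available. Lean on these libraries where they do the work, as an engineer would, in place of code of your own. Each camera call takes 0.05 s, during which the arm holds its last target. There are 200 camera calls.

## Working session

There is one attempt and no reset: what is moved stays moved. The work goes in short steps, Python scripts to look and compute and a shell command to move; the robot and the scene stay as the last step left them, time stands still between calls to the robot, and variables do not carry over. Pictures are saved under pics/ and viewed, at most 10 in all, crops included, and the job is handed in when it is done.

```bash
ls; mkdir -p pics; python3 - <<'E'
from workcell import telemetry, camera, camera_params, boxes_of, cut_out, spot_point, bot
import cv2, numpy as np
for c in("top","side"):
    im=camera(c); cv2.imwrite(f"pics/{c}0.png",im[:,:,::-1])
    print(c,camera_params(c))
    for t in ["sleeve_grip","spout_tip","basin","basin_tab","basin_far_corner","basin_mouth","basin_stack","sample_jar","sample_cup","second_jar","timer"]:
        print(t,[(np.round(d["at"],3).tolist(),round(d["conf"],2)) for d in spot_point(t,c)][:3])
print(bot.tcp_to_tips); o=telemetry.get_obs(); print({k:np.round(v,3).tolist() for k,v in o.items()})
E
```

```text
pics
top {'camera_matrix': array([[435.10761341,   0.        , 257.06021967],
       [  0.        , 435.10761341, 196.25898175],
       [  0.        ,   0.        ,   1.        ]]), 'k1': 0.021262031547025245, 'eye': array([ 0.32778602, -0.00162624,  1.47313891]), 'attitude': array([-0.70095342,  0.71062106, -0.04425409,  0.04151623])}
sleeve_grip [([0.532, 0.232, 0.209], 0.91)]
spout_tip [([0.438, 0.154, 0.124], 0.68)]
basin [([0.46, -0.006, 0.002], 0.96), ([0.457, -0.18, 0.053], 0.57)]
basin_tab [([0.497, 0.034, 0.015], 0.56), ([0.469, -0.444, -0.0], 0.31)]
basin_far_corner [([0.489, -0.121, 0.066], 0.85), ([0.423, -0.035, 0.009], 0.56), ([0.472, -0.44, 0.001], 0.22)]
basin_mouth [([0.456, -0.006, 0.015], 0.77), ([0.45, -0.181, 0.08], 0.72)]
basin_stack [([0.451, -0.18, -0.001], 0.96)]
sample_jar [([0.587, 0.018, -0.001], 0.63)]
sample_cup [([0.575, -0.355, 0.001], 0.65)]
second_jar [([0.508, 0.39, 0.003], 0.68)]
timer [([0.471, -0.443, -0.002], 0.78)]
side {'camera_matrix': array([[484.90389521,   0.        , 244.0940223 ],
       [  0.        , 484.90389521, 194.81826269],
      
[... 447 characters left out ...]
181, 0.078], 0.28)]
basin_far_corner []
basin_mouth [([0.454, -0.183, 0.076], 0.93), ([0.456, -0.005, 0.013], 0.43)]
basin_stack [([0.457, -0.184, 0.0], 0.57)]
sample_jar [([0.589, 0.019, -0.001], 0.97)]
sample_cup [([0.574, -0.352, -0.003], 0.57)]
second_jar [([0.51, 0.383, -0.002], 0.91)]
timer [([0.477, -0.437, -0.003], 0.55)]
0.022
{'clock': 1.2, 'joint_pos': [-1.119, 0.241, 0.005, 1.335, 0.0, 1.571], 'joint_vel': [0.001, -0.0, -0.0, -0.001, 0.003, 0.001], 'tau': [0.0, -37.222, 25.269, 0.001, -0.0, 0.0], 'eef_pos': [0.218, -0.45, 0.253], 'tool_rot': [0.975, 0.224, 0.0, -0.0], 'ft_force': [0.048, -0.325, 0.302], 'ft_torque': [-0.003, 0.023, -0.02], 'grasp_force': 0.0, 'grip_width': 0.085}
```

View both.

```bash
python3 - <<'E'
import cv2
for c in("top","side"):
    im=cv2.imread(f"pics/{c}0.png"); cv2.imwrite(f"pics/{c}0b.png",cv2.resize(im,(800,600),interpolation=cv2.INTER_CUBIC))
E
```

```text
(no output)
```

View pics/top0b.png

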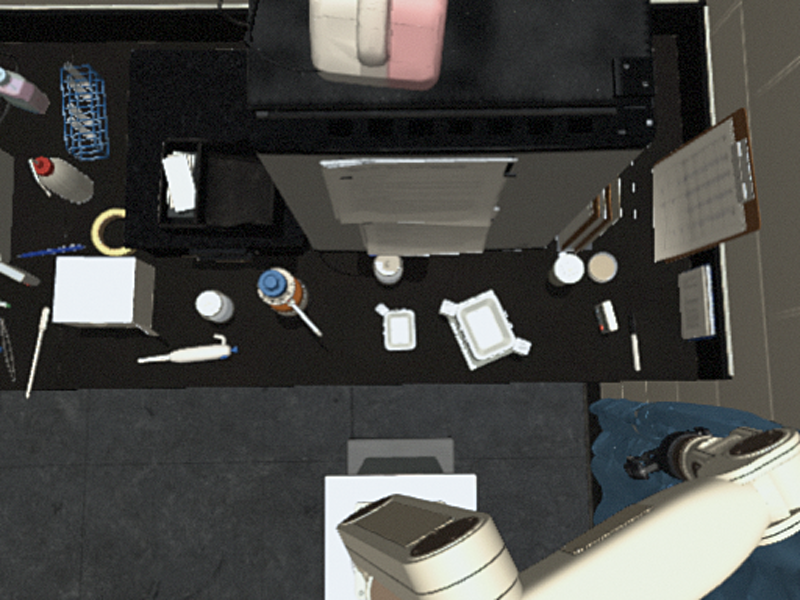

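View pics/side0b.png

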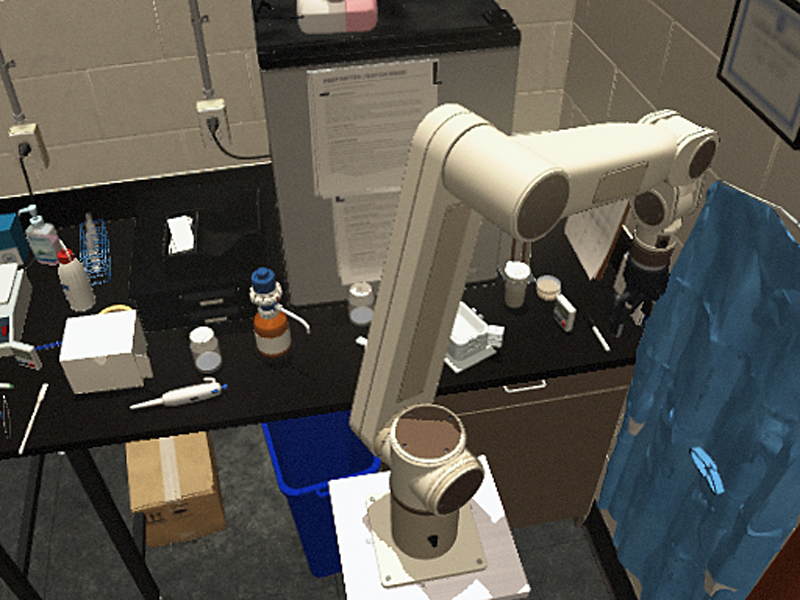

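```bash
python3 - <<'E'
import cv2, numpy as np
t=cv2.imread("pics/top0.png"); s=cv2.imread("pics/side0.png")
f=lambda im,x,y,w,h,k: cv2.resize(im[y:y+h,x:x+w],(w*k,h*k),interpolation=cv2.INTER_CUBIC)
a=f(t,275,180,80,60,5)       # 400x300
b=f(t,155,165,50,50,6)
b=cv2.resize(b,(400,300)) if 0 else f(t,158,165,57,50,7)[:300,:399]
c=f(s,155,165,40,30,10)
d=f(s,275,185,50,60,8)[:300,:399]
pad=lambda i: cv2.copyMakeBorder(i,0,300-i.shape[0],0,400-i.shape[1],cv2.BORDER_CONSTANT)
cv2.imwrite("pics/crop1.png",np.vstack([np.hstack([pad(a),pad(b)]),np.hstack([pad(c),pad(d)])]))
E
```

```text
(no output)
```

View pics/crop1.png

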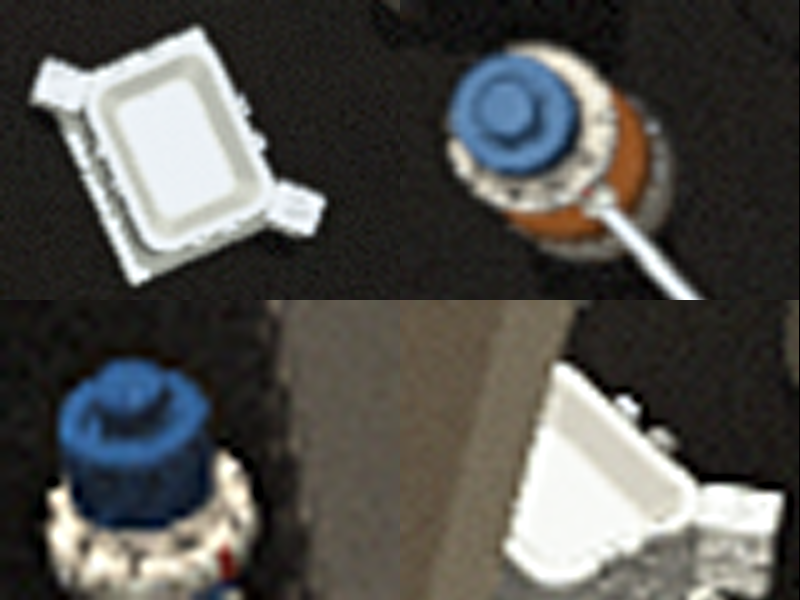

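Top picture (800×600 scale): the look-alikes for the basin are the larger stack at (485,330), with tabs at (521,346) and (450,308), and the single smaller tray at (400,330). I choose the large stack. The close crop shows that the tab at the lower right, native pixel (334,222), joins the top rim, while the upper-left tab sits lower and belongs to the second basin. This matches the side network's tab at (0.417, -0.255, 0.076). The sleeve figures can't be read, so I'll turn it clockwise to the 0 stop and then count 108° back.

```bash
cat > h.py <<'E'
import numpy as np
from scipy.spatial.transform import Rotation as R
from workcell import telemetry
def st():
    o=telemetry.get_obs(); r=R.from_quat(o["tool_rot"])
    print("t",round(float(o["clock"]),2),"p",np.round(o["eef_pos"],4),"psi",round(np.degrees(np.arctan2(*r.as_matrix()[[1,0],0])),1),"q",np.round(o["joint_pos"],2),
      "F",np.round(o["ft_force"],1),"T",np.round(o["ft_torque"],2),"w",round(float(o["grip_width"]),4),"gf",np.round(o["grasp_force"],1))
    return o,r
def to(p,psi=None):
    o,r=st(); print("shift units",np.round(r.inv().apply(np.array(p)-o["eef_pos"])/.15,3))
    if psi is not None:
        c=np.degrees(np.arctan2(*r.as_matrix()[[1,0],0])); print("turn units",round(-((psi-c+180)%360-180)/180,4))
E
python3 -m creep '1 0 0 -0.4 0; 1 0.3 -0.25 -0.4 0; 1 0.6 -0.5 -0.4 0; 1 0.97 -0.8 -0.4 0'
python3 -m creep '1 0.3 -0.25 0 0; 1 0.6 -0.5 0 0; 1 0.97 -0.8 0 0'
python3 -c "
from h import *
to([.533,.233,.31])"
```

```text
clock: 1.7
eef_pos: [0.2935, -0.2852, 0.3135]
tool_rot: [0.975, 0.223, 0.0, 0.0]
ft_force: [0.9, -0.8, 0.1]
grip_width: 0.0852
grasp_force: 0.0
clock: 2.08
eef_pos: [0.3682, -0.1215, 0.3136]
tool_rot: [0.975, 0.224, 0.001, 0.0]
ft_force: [1.3, -1.3, 0.2]
grip_width: 0.0856
grasp_force: 0.0
t 2.08 p [ 0.3682 -0.1215  0.3136] psi 25.8 q [-0.32 -0.01 -0.12  1.45 -0.    2.37] F [ 1.3 -1.3  0.2] T [-0.04 -0.09 -0.01] w 0.0856 gf 0.0
shift units [ 2.019 -1.648  0.024]
```

```bash

python3 -m creep '1 0.3 -0.25 0 -0.05; 1 0.6 -0.5 0 -0.11; 1 1 -0.82 0 -0.17'
python3 -c "
from h import *
from workcell import *
import numpy as np
for c in('top','side'):
    camera(c)
    for t in('sleeve_grip','spout_tip'): print(c,t,[np.round(d['at'],4) for d in spot_point(t,c)][:1])
to([.533,.233,.30],125)"
```

```text
clock: 2.45
eef_pos: [0.4433, 0.042, 0.3137]
tool_rot: [0.88, 0.475, 0.0, 0.0]
ft_force: [1.1, -0.9, 0.9]
grip_width: 0.0857
grasp_force: 0.0
top sleeve_grip [array([0.5301, 0.2325, 0.2075])]
top spout_tip [array([0.5097, 0.3909, 0.0021])]
side sleeve_grip [array([0.5327, 0.2311, 0.2087])]
side spout_tip [array([0.4397, 0.1547, 0.1227])]
t 2.75 p [0.4424 0.0394 0.3133] psi 56.3 q [ 0.09  0.11  0.    1.46 -0.    2.25] F [-0.7  0.5 -0.4] T [ 0.05 -0.   -0.  ] w 0.0855 gf 0.0
shift units [ 1.409 -0.214  0.087]
turn units -0.3817
```

```bash

python3 -m creep '1 0.3 -0.05 0 -0.05; 1 0.6 -0.1 0 -0.11; 1 0.9 -0.15 0 -0.17; 1 1 -0.2 0 -0.23; 1 1 -0.2 0 -0.29; 1 1 -0.2 0 -0.34; 1 1 -0.2 0 -0.382; 1 1 -0.2 0 -0.382'
python3 -c "
from h import *
to([.532,.232,.28],125)"
```

```text
clock: 3.75
eef_pos: [0.5011, 0.1796, 0.3136]
tool_rot: [0.463, 0.886, -0.0, 0.0]
ft_force: [-0.1, -0.1, -0.1]
grip_width: 0.0854
grasp_force: 0.0
t 3.75 p [0.5011 0.1796 0.3136] psi 124.8 q [ 0.34  0.29  0.23  1.51 -0.    1.31] F [-0.1 -0.1 -0.1] T [-0.01 -0.    0.04] w 0.0854 gf 0.0
shift units [0.169 0.369 0.224]
turn units -0.0009
```

```bash

python3 -m creep '1 0.169 0.369 0.1 0; 1 0.169 0.369 0.1 0; 1 0.169 0.369 0.35 0; 1 0.169 0.369 0.55 0; 1 0.169 0.369 0.65 0; 1 0.169 0.369 0.65 0'
python3 -c "
from h import *
to([.532,.232,.216],125)"
```

```text
clock: 4.5
eef_pos: [0.5311, 0.2332, 0.2154]
tool_rot: [0.462, 0.887, -0.001, -0.0]
ft_force: [0.0, -0.2, -1.1]
grip_width: 0.0851
grasp_force: 0.0
t 4.5 p [0.5311 0.2332 0.2154] psi 125.0 q [ 0.41  0.42  0.16  1.31 -0.    1.37] F [ 0.  -0.2 -1.1] T [ 0.04 -0.01 -0.04] w 0.0851 gf 0.0
shift units [-0.01   0.    -0.004]
turn units 0.0001
```

```bash

python3 -m creep '0 0 0 0 0; 0 0 0 0 0; 0 0 0 0 0; 0 0 0 0 0; 0 0 0 0 0; 0 0 0 0 0'
python3 -c "
from h import *
st()"
```

```text
clock: 5.25
eef_pos: [0.5303, 0.233, 0.2178]
tool_rot: [0.461, 0.887, -0.001, 0.0]
ft_force: [-5.9, -5.1, 7.6]
grip_width: 0.0471
grasp_force: 62.3
t 5.25 p [0.5303 0.233  0.2178] psi 125.1 q [ 0.41  0.42  0.16  1.32 -0.    1.37] F [-5.9 -5.1  7.6] T [-1.    1.28  0.01] w 0.0471 gf 62.3
```

```bash

python3 -m creep '0 0 0 -0.01 0.03; 0 0 0 -0.015 0.06; 0 0 0 -0.015 0.09; 0 0 0 -0.015 0.12; 0 0 0 -0.015 0.15; 0 0 0 -0.015 0.18; 0 0 0 -0.015 0.2; 0 0 0 -0.015 0.222; 0 0 0 -0.015 0.222; 0 0 0 -0.015 0.222'
python3 -c "
from h import *
st()"
```

```text
clock: 6.5
eef_pos: [0.5299, 0.2328, 0.2179]
tool_rot: [0.736, 0.677, -0.002, -0.0]
ft_force: [-4.2, -3.8, 0.4]
grip_width: 0.0467
grasp_force: 62.0
t 6.5 p [0.5299 0.2328 0.2179] psi 85.1 q [ 0.41  0.42  0.16  1.32 -0.    2.07] F [-4.2 -3.8  0.4] T [-0.75  0.72  0.03] w 0.0467 gf 62.0
```

```bash

python3 -m creep '0 0 0 0 0.03; 0 0 0 0 0.06; 0 0 0 0 0.09; 0 0 0 0 0.1; 0 0 0 0 0.1'
python3 -c "
from h import *
st()"
python3 -m creep '0 0 0 0 0.03; 0 0 0 0 0.06; 0 0 0 0 0.09; 0 0 0 0 0.1; 0 0 0 0 0.1'
python3 -c "
from h import *
st()"
```

```text
clock: 7.12
eef_pos: [0.5301, 0.2338, 0.218]
tool_rot: [0.832, 0.555, -0.002, 0.0]
ft_force: [-4.3, -2.7, -1.0]
grip_width: 0.0467
grasp_force: 62.9
t 7.12 p [0.5301 0.2338 0.218 ] psi 67.5 q [ 0.42  0.42  0.16  1.32 -0.    2.38] F [-4.3 -2.7 -1. ] T [-0.57  0.89  1.8 ] w 0.0467 gf 62.9
clock: 7.75
eef_pos: [0.5324, 0.2362, 0.2183]
tool_rot: [0.908, 0.418, 0.002, -0.001]
ft_force: [2.0, 5.6, -5.0]
grip_width: 0.047
grasp_force: 63.6
t 7.75 p [0.5324 0.2362 0.2183] psi 49.4 q [0.42 0.42 0.16 1.31 0.   2.7 ] F [ 2.   5.6 -5. ] T [ 1.07 -0.37  0.99] w 0.047 gf 63.6
```

```bash

python3 -m creep '0 0 0 0 -0.055; 0 0 0 0 -0.11; 0 0 0 0 -0.165; 0 0 0 0 -0.22; 0 0 0 0 -0.275; 0 0 0 0 -0.33; 0 0 0 0 -0.385; 0 0 0 0 -0.44; 0 0 0 0 -0.495; 0 0 0 0 -0.55; 0 0 0 0 -0.605; 0 0 0 0 -0.605'
python3 -c "
from h import *
st()"
```

```text
clock: 9.25
eef_pos: [0.5264, 0.2348, 0.2182]
tool_rot: [0.189, 0.982, -0.0, -0.005]
ft_force: [-13.9, 2.2, 4.9]
grip_width: 0.0467
grasp_force: 64.5
t 9.25 p [0.5264 0.2348 0.2182] psi 158.3 q [0.42 0.42 0.16 1.32 0.01 0.8 ] F [-13.9   2.2   4.9] T [ 0.53  2.95 -0.08] w 0.0467 gf 64.5
```

```bash

python3 -m creep '1 0 0 0 0; 1 0 0 0 0; 1 0 0 0 0; 1 0 0 0 0; 1 0 0 0 0; 1 0 0 -0.2 0; 1 0 0 -0.45 0; 1 0 0 -0.7 0; 1 0 0 -0.7 0'
python3 - <<'E'
from h import *
from workcell import *
import cv2
P=[]
for c in('top','side'):
  for _ in range(2):
    im=camera(c)
    for t in('basin','basin_tab','basin_mouth','basin_stack','basin_far_corner','spout_tip','sleeve_grip'): print(c,t,[(np.round(d['at'],4).tolist(),round(d['conf'],2)) for d in spot_point(t,c)][:2])
  cv2.imwrite(f'pics/{c}1.png',im[:,:,::-1])
st()
E
```

```text
clock: 10.38
eef_pos: [0.5331, 0.2348, 0.3269]
tool_rot: [0.19, 0.982, 0.002, 0.003]
ft_force: [-0.3, 1.2, -0.6]
grip_width: 0.0856
grasp_force: 0.0
top basin [([0.4527, -0.1778, 0.053], 0.97), ([0.4592, -0.0062, -0.0007], 0.71)]
top basin_tab [([0.4988, 0.0372, 0.0146], 0.97), ([0.4158, -0.2503, 0.072], 0.73)]
top basin_mouth [([0.4538, -0.1813, 0.0762], 0.79), ([0.4557, -0.0071, 0.0147], 0.65)]
top basin_stack [([0.4514, -0.1799, -0.0028], 0.81), ([0.49, -0.1205, 0.0694], 0.68)]
top basin_far_corner [([0.4209, -0.0333, 0.008], 0.93), ([0.4888, -0.1213, 0.0686], 0.84)]
top spout_tip [([0.439, 0.1556, 0.1249], 0.97)]
top sleeve_grip [([0.5289, 0.2351, 0.2108], 0.59)]
top basin [([0.4573, -0.0061, 0.0002], 0.64), ([0.4539, -0.181, 0.0544], 0.57)]
top basin_tab [([0.4151, -0.2511, 0.0725], 0.76), ([0.4988, 0.0363, 0.0146], 0.73)]
top basin_mouth [([0.4535, -0.1787, 0.0748], 0.93), ([0.4547, -0.0054, 0.0165], 0.72)]
top basin_stack [([0.4525, -0.1793, -0.0018], 0.83)]
top basin_far_corner [([0.4189, -0.0355, 0.0072], 0.95), ([0.4864, -0.1207, 0.067], 0.71)]
top spout_tip [([0.4391, 0.15
[... 647 characters left out ...]
 0.88), ([0.4556, -0.0022, 0.0013], 0.81)]
side basin_tab [([0.4136, -0.2552, 0.079], 0.58), ([0.4997, 0.0306, 0.0156], 0.48)]
side basin_mouth [([0.4518, -0.1799, 0.0753], 0.85), ([0.4549, -0.0039, 0.0147], 0.53)]
side basin_stack [([0.4563, -0.1829, 0.0002], 0.74), ([0.5097, 0.3859, 0.0013], 0.32)]
side basin_far_corner [([0.4888, -0.1192, 0.0678], 0.88), ([0.4212, -0.0311, 0.013], 0.85)]
side spout_tip [([0.4393, 0.1539, 0.1225], 0.91), ([0.4561, -0.1853, 0.0006], 0.57)]
side sleeve_grip [([0.5327, 0.2319, 0.2069], 0.74), ([0.4559, -0.1818, -0.0004], 0.64)]
t 11.97 p [0.5316 0.2342 0.3231] psi 158.1 q [0.41 0.39 0.4  1.58 0.   0.8 ] F [ 0.3 -0.1 -0. ] T [ 0.01  0.01 -0.01] w 0.0854 gf 0.0
```

```bash

python3 -m creep '1 -0.05 -0.4 0 0; 1 -0.1 -0.8 0 0; 1 -0.15 -1 0 0' >/dev/null
python3 -m creep '1 -0.05 -0.4 0 0; 1 -0.1 -0.8 0 0; 1 -0.15 -1 0 0' > /dev/null
python3 -m creep '1 -0.05 -0.4 0 0.05; 1 -0.1 -0.8 0 0.1; 1 -0.15 -1 0 0.16; 1 -0.15 -1 0 0.22; 1 -0.15 -1 0 0.28; 1 -0.15 -1 0 0.34; 1 -0.15 -1 0 0.4; 1 -0.15 -1 0 0.46; 1 -0.15 -1 0 0.497; 1 -0.15 -1 0 0.497'
python3 -c "
from h import *
to([.4148,-.253,.15],68.7)"
```

```text
clock: 13.98
eef_pos: [0.4261, -0.2084, 0.3232]
tool_rot: [0.826, 0.564, 0.0, 0.0]
ft_force: [0.6, -1.0, 0.2]
grip_width: 0.0855
grasp_force: 0.0
t 13.97 p [ 0.4261 -0.2084  0.3232] psi 68.7 q [-0.45  0.17  0.1   1.5   0.    1.49] F [ 0.6 -1.   0.2] T [-0.02 -0.02 -0.  ] w 0.0855 gf 0.0
shift units [-0.304  0.037  1.154]
turn units -0.0
```

```bash

python3 -m creep '1 -0.304 0.037 0.3 0; 0.6 -0.304 0.037 0.7 0; 0.6 -0.304 0.037 1 0; 0.6 -0.304 0.037 1 0; 0.6 -0.304 0.037 1 0; 0.6 -0.304 0.037 1 0'
python3 - <<'E'
from h import *
from workcell import *
import cv2
P=[]
k=[]
for c in('top','side'):
    im=camera(c)
    for t in('basin_tab','basin_far_corner'): print(c,t,[(np.round(d['at'],4).tolist(),round(d['conf'],2)) for d in spot_point(t,c)][:2])
    x,y=(285,180) if c=='top' else (270,165)
    k.append(cv2.resize(im[y:y+75,x:x+80,::-1],(400,375),interpolation=cv2.INTER_CUBIC))
cv2.imwrite('pics/g1.png',np.hstack(k))
to([.4148,-.253,.086],68.7)
E
```

```text
clock: 14.72
eef_pos: [0.4164, -0.2538, 0.1756]
tool_rot: [0.826, 0.564, 0.001, 0.002]
ft_force: [0.2, -0.0, -0.7]
grip_width: 0.0509
grasp_force: 0.0
top basin_tab [([0.415, -0.2488, 0.074], 0.76), ([0.5017, 0.0337, 0.0152], 0.75)]
top basin_far_corner [([0.421, -0.0339, 0.007], 0.85), ([0.4892, -0.1227, 0.0671], 0.82)]
side basin_tab [([0.4128, -0.2582, 0.0784], 0.56)]
side basin_far_corner [([0.4886, -0.1188, 0.0682], 0.75)]
t 15.03 p [ 0.415  -0.253   0.1737] psi 68.6 q [-0.55  0.26 -0.18  1.13 -0.    1.4 ] F [-0.3 -0.2 -0.4] T [-0.02 -0.02  0.02] w 0.0514 gf 0.0
shift units [-0.    -0.002  0.585]
turn units -0.0004
```

View pics/g1.png

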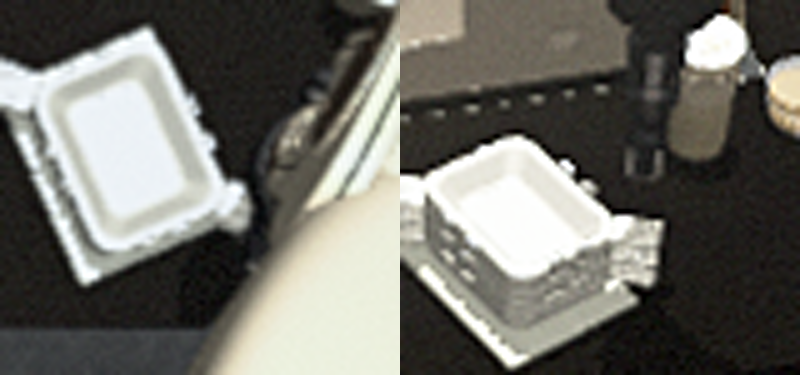

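The side half shows the full stack. The top tab is at crop pixel (635,235), with the fingers above and behind it at (645,150). The network positions agree, so I'll descend.

```bash

python3 -m creep '0.6 0 0 0.25 0; 0.6 0 0 0.45 0; 0.6 0 0 0.55 0; 0.6 0 0 0.585 0; 0.6 0 0 0.585 0; 0.6 0 0 0.585 0'
python3 -c "
from h import *
to([.4148,-.253,.086],68.7)"
```

```text
clock: 15.78
eef_pos: [0.4155, -0.2534, 0.0864]
tool_rot: [0.826, 0.564, 0.0, 0.001]
ft_force: [-0.4, -0.9, 0.5]
grip_width: 0.0517
grasp_force: 0.0
t 15.78 p [ 0.4155 -0.2534  0.0864] psi 68.6 q [-0.55  0.36 -0.3   0.91  0.    1.4 ] F [-0.4 -0.9  0.5] T [ 0.03  0.02 -0.02] w 0.0517 gf 0.0
shift units [ 0.001 -0.005  0.002]
turn units -0.0005
```

```bash

python3 -m creep '0 0 0 0 0; 0 0 0 0 0; 0 0 0 0 0; 0 0 0 0 0; 0 0 0 0 0; 0 0 0 0 0'
python3 -c "
from h import *
st()"
```

```text
clock: 16.52
eef_pos: [0.4151, -0.2532, 0.0863]
tool_rot: [0.826, 0.564, 0.0, 0.001]
ft_force: [-1.1, 0.3, 5.7]
grip_width: 0.0241
grasp_force: 58.8
t 16.52 p [ 0.4151 -0.2532  0.0863] psi 68.6 q [-0.55  0.36 -0.31  0.91 -0.    1.4 ] F [-1.1  0.3  5.7] T [ 0.12  0.29 -0.06] w 0.0241 gf 58.8
```

```bash

python3 -m creep '0 0 0 -0.02 0; 0 0 0 -0.04 0; 0 0.003 0 -0.06 0; 0 0.005 0 -0.08 0; 0 0.01 0 -0.11 0; 0 0.01 0 -0.11 0; 0 0.01 0 -0.11 0'
python3 - <<'E'
from h import *
from workcell import *
import cv2
st(); k=[]
for c in('top','side'):
    im=camera(c)
    for t in('basin_tab','basin_far_corner','basin_mouth','basin_stack'): print(c,t,[(np.round(d['at'],4).tolist(),round(d['conf'],2)) for d in spot_point(t,c)][:2])
    x,y=(285,180) if c=='top' else (270,165)
    k.append(cv2.resize(im[y:y+75,x:x+80,::-1],(400,375),interpolation=cv2.INTER_CUBIC))
cv2.imwrite('pics/g2.png',np.hstack(k))
E
```

```text
clock: 17.4
eef_pos: [0.4148, -0.2516, 0.1018]
tool_rot: [0.826, 0.564, -0.0, -0.0]
ft_force: [-0.9, -0.8, -3.6]
grip_width: 0.0239
grasp_force: 59.4
t 17.4 p [ 0.4148 -0.2516  0.1018] psi 68.6 q [-0.54  0.34 -0.29  0.95 -0.    1.4 ] F [-0.9 -0.8 -3.6] T [-0.52  0.51  0.15] w 0.0239 gf 59.4
top basin_tab [([0.418, -0.2494, 0.0895], 0.62), ([0.5008, 0.0333, 0.0125], 0.6)]
top basin_far_corner [([0.4809, -0.1222, 0.0657], 0.73), ([0.4179, -0.0334, 0.005], 0.58)]
top basin_mouth [([0.4553, -0.0051, 0.0134], 0.66), ([0.4524, -0.1791, 0.0859], 0.62)]
top basin_stack [([0.4516, -0.1814, -0.0008], 0.68), ([0.4147, -0.252, 0.0888], 0.53)]
side basin_tab [([0.4136, -0.2556, 0.0932], 0.6)]
side basin_far_corner [([0.4846, -0.122, 0.0707], 0.72)]
side basin_mouth [([0.45, -0.1825, 0.0833], 0.81), ([0.5749, -0.356, -0.0036], 0.34)]
side basin_stack [([0.4555, -0.1831, 0.0005], 0.61)]
```

View pics/g2.png

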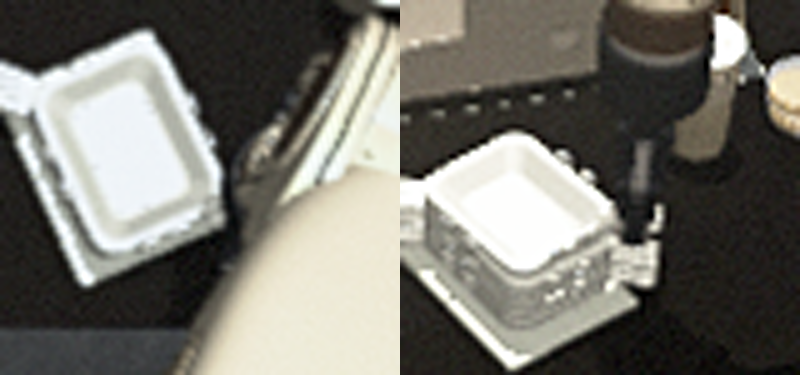

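Picture: the top basin's tab, at side crop (630,235), is now raised off the stack, and the far corner is still seated. Tab z is about 0.091 and far corner z about 0.068, which satisfies the peel step. Carrying on along the arc.

```bash

python3 -m creep '0 0.003 0 -0.02 0; 0 0.006 0 -0.04 0; 0 0.01 0 -0.06 0; 0 0.014 0 -0.08 0; 0 0.018 0 -0.1 0; 0 0.022 0 -0.12 0; 0 0.027 0 -0.14 0; 0 0.032 0 -0.16 0; 0 0.037 0 -0.18 0; 0 0.042 0 -0.2 0; 0 0.042 0 -0.2 0'
python3 - <<'E'
from h import *
from workcell import *
import cv2
st(); k=[]
for c in('top','side'):
    im=camera(c)
    for t in('basin_tab','basin_far_corner','basin_mouth','basin_stack'): print(c,t,[(np.round(d['at'],4).tolist(),round(d['conf'],2)) for d in spot_point(t,c)][:2])
    x,y=(285,180) if c=='top' else (270,165)
    k.append(cv2.resize(im[y:y+75,x:x+80,::-1],(400,375),interpolation=cv2.INTER_CUBIC))
cv2.imwrite('pics/g3.png',np.hstack(k))
E
```

```text
clock: 19.27
eef_pos: [0.418, -0.2458, 0.1323]
tool_rot: [0.826, 0.564, 0.0, 0.0]
ft_force: [0.7, -0.4, 0.4]
grip_width: 0.0237
grasp_force: 59.5
t 19.27 p [ 0.418  -0.2458  0.1323] psi 68.6 q [-0.53  0.3  -0.25  1.02  0.    1.41] F [ 0.7 -0.4  0.4] T [ 0.06 -0.09 -0.03] w 0.0237 gf 59.5
top basin_tab [([0.4194, -0.242, 0.1194], 0.88), ([0.4991, 0.0353, 0.0128], 0.88)]
top basin_far_corner [([0.4846, -0.1188, 0.0739], 0.79), ([0.4183, -0.0318, 0.0095], 0.59)]
top basin_mouth [([0.454, -0.004, 0.0141], 0.74), ([0.4528, -0.1742, 0.1018], 0.61)]
top basin_stack [([0.4496, -0.1778, -0.0034], 0.79)]
side basin_tab [([0.4157, -0.2489, 0.1237], 0.72)]
side basin_far_corner [([0.484, -0.1195, 0.0739], 0.64)]
side basin_mouth [([0.4531, -0.1768, 0.1025], 0.91)]
side basin_stack [([0.4514, -0.1842, 0.003], 0.6)]
```

View pics/g3.png

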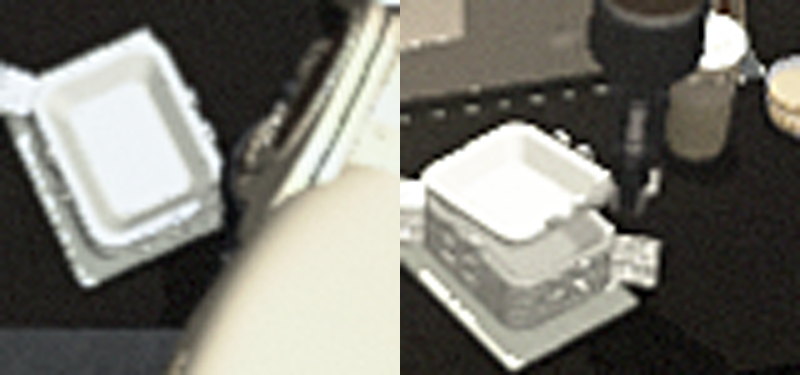

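The basin is tilted about 0.3 rad, out of the lugs with no vertical load. The stack is unmoved. Lifting.

```bash

python3 -m creep '0 0 0 -0.04 0; 0 0 0 -0.1 0; 0 0 0 -0.18 0; 0 0 0 -0.28 0; 0 0 0 -0.38 0; 0 0 0 -0.48 0; 0 0 0 -0.54 0; 0 0 0 -0.56 0; 0 0 0 -0.56 0'
python3 - <<'E'
from h import *
from workcell import *
import cv2
st(); k=[]
for c in('top','side'):
    im=camera(c)
    for t in('basin','basin_tab','basin_far_corner','basin_mouth','basin_stack'): print(c,t,[(np.round(d['at'],4).tolist(),round(d['conf'],2)) for d in spot_point(t,c)][:2])
    x,y=(285,180) if c=='top' else (270,135)
    k.append(cv2.resize(im[y:y+100,x:x+80,::-1],(400,500),interpolation=cv2.INTER_CUBIC))
cv2.imwrite('pics/g4.png',np.hstack(k))
to([.42-.038-.01,.1-.0725,.2])
E
```

```text
clock: 20.9
eef_pos: [0.4174, -0.2456, 0.2157]
tool_rot: [0.826, 0.564, -0.0, -0.0]
ft_force: [-0.6, 0.4, -0.6]
grip_width: 0.0237
grasp_force: 59.5
t 20.9 p [ 0.4174 -0.2456  0.2157] psi 68.6 q [-0.53  0.23 -0.11  1.23  0.    1.41] F [-0.6  0.4 -0.6] T [-0.07  0.01 -0.01] w 0.0237 gf 59.5
top basin [([0.4519, -0.1817, 0.1615], 0.92), ([0.455, -0.0028, 0.0001], 0.77)]
top basin_tab [([0.4174, -0.2451, 0.2026], 0.61), ([0.501, 0.0339, 0.0121], 0.6)]
top basin_far_corner [([0.4211, -0.033, 0.005], 0.82), ([0.4852, -0.1187, 0.1582], 0.56)]
top basin_mouth [([0.4544, -0.1755, 0.1859], 0.86), ([0.4561, -0.0041, 0.0147], 0.77)]
top basin_stack [([0.4161, -0.245, 0.2015], 0.72)]
side basin [([0.4497, -0.1825, 0.1637], 0.56), ([0.5298, 0.2305, 0.2076], 0.47)]
side basin_tab []
side basin_far_corner [([0.4828, -0.1194, 0.1606], 0.97)]
side basin_mouth [([0.4515, -0.1764, 0.1876], 0.63)]
side basin_stack [([0.455, -0.1833, -0.0016], 0.96), ([0.5071, 0.3885, -0.0007], 0.35)]
t 21.5 p [ 0.4175 -0.2456  0.2158] psi 68.6 q [-0.53  0.23 -0.11  1.23  0.    1.41] F [-0.1 -0.1 -0.7] T [-0.    0.01  0.01] w 0.0234 gf 59.5
shift units [ 1.585 -0.947  0.105]
```

View pics/g4.png

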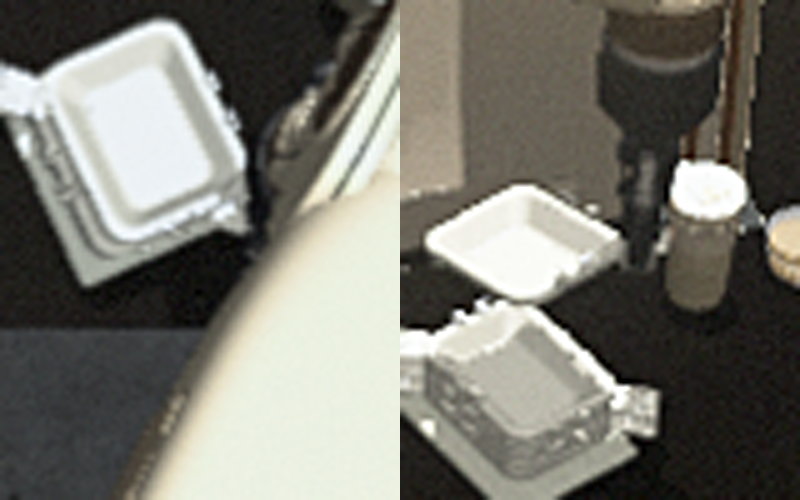

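The basin is held and tilted about 0.25 rad (side crop: rim (520,240), stack intact below). The tool can't tilt, so I'll level the basin by resting it flat on the free bench under the spout, then lift it to height.

```bash

python3 -m creep '0 0.1 -0.046 0 0; 0 0.28 -0.13 0 0; 0 0.48 -0.22 0 0; 0 0.68 -0.31 0 0; 0 0.86 -0.4 0 0; 0 0.97 -0.45 0 0; 0 1 -0.46 0 0; 0 1 -0.46 0 0'
python3 -m creep '0 0 0 0.08 0; 0 0 0 0.22 0; 0 0 0 0.38 0; 0 0 0 0.52 0; 0 0 0 0.63 0; 0 0 0 0.685 0; 0 0 0 0.685 0'
python3 - <<'E'
from h import *
from workcell import *
for c in('top','side'):
    camera(c)
    for t in('basin_tab','basin_far_corner','basin_mouth'): print(c,t,[(np.round(d['at'],4).tolist(),round(d['conf'],2)) for d in spot_point(t,c)][:2])
to([.392,.0725,.113])
E
```

```text
clock: 22.5
eef_pos: [0.408, -0.0805, 0.2159]
tool_rot: [0.826, 0.564, 0.0, 0.0]
ft_force: [-0.9, -0.7, -0.2]
grip_width: 0.0236
grasp_force: 59.5
clock: 23.38
eef_pos: [0.4074, -0.0811, 0.1123]
tool_rot: [0.826, 0.563, -0.001, -0.001]
ft_force: [0.3, -0.0, -0.9]
grip_width: 0.0235
grasp_force: 59.5
top basin_tab [([0.4057, -0.0794, 0.0987], 0.56), ([0.4994, 0.0363, 0.0137], 0.42)]
top basin_far_corner [([0.5856, 0.0191, -0.0006], 0.54)]
top basin_mouth [([0.4426, -0.0111, 0.0828], 0.73), ([0.4542, -0.0047, 0.0169], 0.6)]
side basin_tab [([0.4072, -0.0846, 0.1045], 0.54)]
side basin_far_corner [([0.4206, -0.0324, 0.0143], 0.44), ([0.4543, -0.1829, 0.0008], 0.24)]
side basin_mouth [([0.4393, -0.0157, 0.0853], 0.6), ([0.4541, -0.0036, 0.014], 0.43)]
t 23.77 p [ 0.4083 -0.0809  0.1135] psi 68.6 q [-0.2   0.2  -0.44  0.93  0.    1.75] F [ 0.2 -0.5 -0.3] T [ 0.   -0.02  0.03] w 0.0238 gf 59.5
shift units [ 0.912 -0.474  0.003]
```

```bash

python3 -m creep '0 0.1 -0.05 0 0; 0 0.28 -0.14 0 0; 0 0.48 -0.25 0 0; 0 0.68 -0.35 0 0; 0 0.82 -0.43 0 0; 0 0.9 -0.47 0 0; 0 0.912 -0.474 0 0; 0 0.912 -0.474 0 0'
python3 -m creep '0 0 0 0.06 0; 0 0 0 0.15 0; 0 -0.005 0 0.22 0; 0 -0.01 0 0.28 0; 0 -0.015 0 0.34 0; 0 -0.02 0 0.4 0; 0 -0.03 0 0.45 0; 0 -0.035 0 0.48 0; 0 -0.04 0 0.5 0; 0 -0.04 0 0.52 0; 0 -0.04 0 0.52 0'
python3 - <<'E'
from h import *
from workcell import *
for c in('top','side'):
    camera(c)
    for t in('basin_tab','basin_far_corner','basin_mouth','basin'): print(c,t,[(np.round(d['at'],4).tolist(),round(d['conf'],2)) for d in spot_point(t,c)][:2])
st()
E
```

```text
clock: 24.78
eef_pos: [0.3918, 0.0721, 0.1131]
tool_rot: [0.826, 0.563, -0.0, 0.0]
ft_force: [0.2, 0.2, -0.2]
grip_width: 0.0235
grasp_force: 59.5
clock: 26.15
eef_pos: [0.3893, 0.067, 0.035]
tool_rot: [0.826, 0.564, 0.0, -0.0]
ft_force: [-2.6, -1.3, 4.4]
grip_width: 0.0237
grasp_force: 64.3
top basin_tab [([0.5007, 0.0342, 0.0131], 0.97)]
top basin_far_corner [([0.4574, 0.2001, 0.0138], 0.79), ([0.4217, -0.0332, 0.0099], 0.67)]
top basin_mouth [([0.428, 0.1406, 0.0247], 0.69), ([0.4542, -0.0059, 0.0157], 0.65)]
top basin [([0.4605, -0.0045, -0.0027], 0.94), ([0.4249, 0.1374, 0.0009], 0.86)]
side basin_tab [([0.5008, 0.0338, 0.0138], 0.7)]
side basin_far_corner [([0.4584, 0.2006, 0.0137], 0.63), ([0.418, -0.0319, 0.0121], 0.44)]
side basin_mouth [([0.4278, 0.1378, 0.0243], 0.73), ([0.4536, -0.0036, 0.0125], 0.45)]
side basin [([0.4249, 0.1377, 0.0015], 0.72), ([0.4541, 0.0017, 0.0015], 0.56)]
t 26.65 p [0.3894 0.0669 0.0351] psi 68.6 q [ 0.17  0.29 -0.59  0.69  0.    2.11] F [-2.4 -0.3  4.4] T [0.15 0.24 0.13] w 0.0236 gf 64.3
```

```bash

python3 -m creep '0 0 0 0.012 0; 0 0 0 0.018 0; 0 0 0 0.018 0'
python3 -m creep '0 0 0 -0.03 0; 0 0.03 0.01 -0.1 0; 0 0.06 0.015 -0.18 0; 0 0.09 0.02 -0.26 0; 0 0.12 0.028 -0.34 0; 0 0.129 0.028 -0.39 0; 0 0.129 0.028 -0.4 0; 0 0.129 0.028 -0.4 0; 0 0.129 0.028 -0.4 0'
python3 - <<'E'
from h import *
from workcell import *
import cv2
k=[]
for c in('top','side'):
    im=camera(c)
    for t in('basin_tab','basin_far_corner','basin_mouth','basin','spout_tip','basin_stack'): print(c,t,[(np.round(d['at'],4).tolist(),round(d['conf'],2)) for d in spot_point(t,c)][:2])
    x,y=(150,150) if c=='top' else (150,150)
    k.append(cv2.resize(im[y:y+100,x:x+80,::-1],(400,500),interpolation=cv2.INTER_CUBIC))
cv2.imwrite('pics/g5.png',np.hstack(k))
st()
E
```

```text
clock: 27.02
eef_pos: [0.3896, 0.0665, 0.0324]
tool_rot: [0.826, 0.563, -0.0, 0.0]
ft_force: [-2.4, -2.1, 4.2]
grip_width: 0.0234
grasp_force: 65.0
clock: 28.15
eef_pos: [0.4, 0.0832, 0.0919]
tool_rot: [0.826, 0.564, -0.001, -0.0]
ft_force: [0.2, -0.4, -0.7]
grip_width: 0.0235
grasp_force: 64.2
top basin_tab [([0.5026, 0.0361, 0.0122], 0.8), ([0.5323, 0.2346, 0.2123], 0.2)]
top basin_far_corner [([0.4195, -0.0365, 0.0107], 0.98), ([0.4705, 0.218, 0.0633], 0.74)]
top basin_mouth [([0.4578, -0.0056, 0.0137], 0.69), ([0.4355, 0.1579, 0.0776], 0.53)]
top basin [([0.4583, -0.0016, 0.0015], 0.66), ([0.4359, 0.1523, 0.0558], 0.64)]
top spout_tip [([0.5082, 0.3921, 0.0019], 0.16)]
top basin_stack [([0.4469, -0.1795, -0.0065], 0.66)]
side basin_tab []
side basin_far_corner [([0.4685, 0.2162, 0.0644], 0.97), ([0.418, -0.0322, 0.0109], 0.41)]
side basin_mouth [([0.4366, 0.1549, 0.0776], 0.95), ([0.4592, -0.0011, 0.015], 0.68)]
side basin [([0.4355, 0.1512, 0.0567], 0.82), ([0.456, 0.0003, 0.0008], 0.47)]
side spout_tip [([0.4356, 0.1543, 0.1219], 0.94), ([0.4778, -0.4402, -0.0027], 0.73)]
side basin_stack [([0.454, -0.1813, -0.0011], 0.67)]
t 28.85 p [0.4005 0.0834 0.0924] psi 68.6 q [ 0.21  0.22 -0.49  0.87  0.    2.15] F [ 0.7  0.5 -0.5] T [-0.03  0.04 -0.02] w 0.0243 gf 64.2
```

View pics/g5.png

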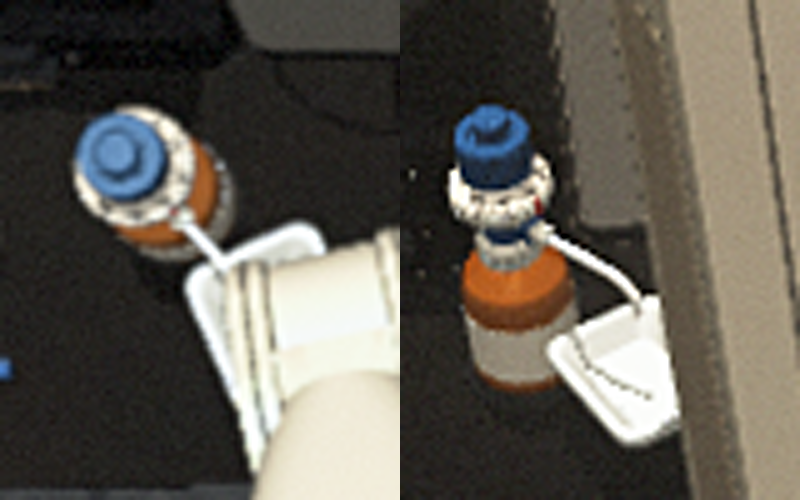

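```bash
python3 - <<'E'
from h import *
from workcell import *
from scipy.optimize import least_squares
o,r=st()
L={'basin':(0,0,0),'basin_mouth':(0,0,.022),'basin_far_corner':(.055,.041,.013)}
A=[];B=[]
for _ in range(4):
  for c in('top','side'):
    camera(c)
    for t in L:
        for d in spot_point(t,c):
            p=np.array(d['at'])
            if np.linalg.norm(p[:2]-[.445,.17])<.06 and p[2]<.1: A.append(L[t]);B.append(p)
A=np.array(A);B=np.array(B)
f=lambda v:((R.from_euler('zyx',v[:3]).apply(A)+v[3:]-B)/.003).ravel()
s=least_squares(f,[.41,0,0,.436,.152,.056],loss='soft_l1')
M=R.from_euler('zyx',s.x[:3])
print(len(A),np.round(s.x,3),"tilt",np.arccos(M.as_matrix()[2,2]),"z axis",np.round(M.as_matrix()[:,2],3),"mouth",M.apply([0,0,.022])+s.x[3:],"tab",M.apply([-.066,-.052,.0193])+s.x[3:])
E
```

```text
t 28.85 p [0.4005 0.0834 0.0924] psi 68.6 q [ 0.21  0.22 -0.49  0.87  0.    2.15] F [ 0.7  0.5 -0.5] T [-0.03  0.04 -0.02] w 0.0243 gf 64.2
25 [ 0.447 -0.031 -0.079  0.436  0.155  0.056] tilt 0.08473643321577379 z axis [-0.031  0.079  0.996] mouth [0.43557848 0.15650655 0.07781563] tab [0.39867682 0.08100128 0.07993957]
```

The fit gives a tilt of about 0.085 rad and the mouth 4 mm off the tip horizontally and 45 mm below it. The basin is gripped and clear of the bottle. Handing in.

```bash
python3 -c "
from workcell import ticket
print(ticket.job_done())"
```

```text
the job is handed in; nothing more can be done
None
```

I handed the job in with the sleeve turned to 30, judged by feeling the 0 stop and turning back 108° since the figures were unreadable, and with the top basin held under the spout about 45 mm below the tip, near level, clear of the dispenser and the stack; no verdict came back.

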